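Turn the sample carousel to the reading head with its key and hold it

TASK

The sample changer's drive is off, so take the T-handled square key from its stand, push it fully home in the square recess of the carousel's hub knob, and with it turn the carousel until the reference jar (the one with the knobbed stopper) stands centred in front of the reading head. Finish still gripping the key, fully home, and holding the carousel still for the reading: do not let go. Keep the arm and gripper off the carousel and the jars, keep every jar upright in its pocket, and leave the other things on the bench where they are.

Things in the scene. Friction and masses are not known exactly. Their poses are not given: they have to be found in the camera images.
- changer: Sample changer, fixed to the bench: round white housing 280 mm across and 56 mm high, with a grey reading head (a block 52 mm deep, 64 mm wide, its top 124 mm above the bench) standing at its front, 156 to 208 mm from the carousel's axis. Origin: on the carousel's axis at bench level. Its -x axis points from the carousel's axis through the middle of the reading head (its front; a thin steel rib along the head's top marks this centre line), z up.
- reading_spot (a point): Point on the changer where the middle of the reference jar has to come: in front of the head's lens, 115 mm from the carousel's axis along the changer's -x axis, 98 mm above the bench. Axes as the changer's.
- carousel: Grey round carousel tray on top of the changer, 284 mm across, turning without stops either way about a vertical axis (dry friction about 0.06 N m, it stays where it is left). Twelve pockets, 30 degrees apart, on a circle of 115 mm radius; pocket floor 70 mm, tray rim 90 mm and centre drum 88 mm above the bench; a jar has up to 2 mm of play in its pocket. Origin: on the axis, 62 mm above the bench; z up; one pocket lies on its -x axis.
- recess (a point): Middle of the mouth of the square recess in the black hub knob (66 mm across, turns with the carousel), 118 mm above the bench on the carousel's axis. The recess is 16 mm square, widened at 45 degrees to 22 mm over its top 3 mm; floor 24 mm below the mouth. Flats square to this point's x and y axes (the carousel's), z up. The key turns up to about 9 degrees in it before it takes the carousel along.
- jar_ref: The reference jar: amber glass, 40 mm diameter with a sloping shoulder, closed by a white stopper with a ball knob 23 mm across, 84 mm tall in all. It is the only jar with a knob. It stands loose in a carousel pocket, at the start 20 to 75 degrees to one side or the other of the reading head. Origin: centre of its underside; z up.
- key_stand: Aluminium block 70 x 70 x 50 mm high, fixed to the bench, with a 16 mm square hole 42 mm deep in its middle in which the key stands upright. Origin: centre of its underside; x and y axes square to its sides and to the hole's, z up.
- key: T-handled key, 160 g, standing loose in its stand: a 14 mm square steel shaft, its end slightly tapered, with a black cross handle on top. 102 mm long in all. Origin: middle of the shaft's lower end; z runs up the shaft to the handle; the handle runs along x; the shaft's flats are square to x and y. In the stand its origin is 8 mm above the bench; fully home in the recess it is 94 mm above the bench, 24 mm below the recess's mouth.
- key_handle (a point): Middle of the key's handle, 91 mm above the key's origin. The handle is a bar 90 mm long (along x), 16 mm thick (along y) and 22 mm high; grip it across its thickness, above the shaft. Axes as the key's.
- paper_roll: Bystander: roll of blue paper standing upright, 150 mm across, 200 mm tall. Origin: centre of its underside.
- label_roll: Bystander: roll of labels lying flat, 110 mm across, 28 mm high. Origin: centre of its underside.
- refractometer: Bystander: black handheld refractometer lying on the bench, 160 mm long (along x), 38 mm across. Origin: on the bench under its middle.
- pen: Bystander: black pen lying on the bench, 138 mm long (along x), 11 mm thick. Origin: on the bench under its middle.
- jar_1: Amber glass sample jar, 40 mm diameter, 62 mm tall, with a flat white screw cap 39 mm across, standing loose in a carousel pocket. Origin: centre of its underside; z up. Not the reference jar.
- jar_2: Amber glass sample jar, 40 mm diameter, 62 mm tall, with a flat white screw cap 39 mm across, standing loose in a carousel pocket. Origin: centre of its underside; z up. Not the reference jar.
- jar_3: Amber glass sample jar, 40 mm diameter, 62 mm tall, with a flat white screw cap 39 mm across, standing loose in a carousel pocket. Origin: centre of its underside; z up. Not the reference jar.
- jar_4: Amber glass sample jar, 40 mm diameter, 62 mm tall, with a flat white screw cap 39 mm across, standing loose in a carousel pocket. Origin: centre of its underside; z up. Not the reference jar.
- jar_5: Amber glass sample jar, 40 mm diameter, 62 mm tall, with a flat white screw cap 39 mm across, standing loose in a carousel pocket. Origin: centre of its underside; z up. Not the reference jar.
- jar_6: Amber glass sample jar, 40 mm diameter, 62 mm tall, with a flat white screw cap 39 mm across, standing loose in a carousel pocket. Origin: centre of its underside; z up. Not the reference jar.

How it is judged:
On the way:
1. the key is fully home in the hub recess (z of key in the frame of recess below -0.018 m and horizontal distance between key and recess below 0.004 m and angle between key's own z axis and vertical below 0.15 rad), for 0.2 s.
At the end, for the whole second after the job is handed in: The gripper grips the key (4 N or more); the key is upright, at least 18 mm down the recess and within 4 mm of its axis; the reference jar's middle is within 10 mm of the spot in front of the reading head; the carousel is at rest; all jars stand upright in their pockets (all of step 1 and contact force between the fingers and key above 4 N and y of jar_ref in the frame of reading_spot between -0.01 and 0.01 m and x of jar_ref in the frame of reading_spot between -0.01 and 0.01 m and angular speed of carousel below 0.05 rad/s and z of each of jar_ref, jar_1, jar_2, jar_3, jar_4, jar_5, jar_6 in the frame of carousel below 0.013 m and angle between each of jar_ref, jar_1, jar_2, jar_3, jar_4, jar_5, jar_6's own z axis and vertical below 0.2 rad); the arm keeps its last pose, push and grip.
It fails at once if a jar is tipped or lifted out of its pocket (angle between any of jar_ref, jar_1, jar_2, jar_3, jar_4, jar_5, jar_6's own z axis and vertical above 0.35 rad or z of any of jar_ref, jar_1, jar_2, jar_3, jar_4, jar_5, jar_6 in the frame of carousel above 0.022 m).
It fails at once if the arm or gripper touches a jar or the carousel (contact force between any of the fingers, the arm and jar_ref above 2 N or contact force between any of the fingers, the arm and jar_1 above 2 N or contact force between any of the fingers, the arm and jar_2 above 2 N or contact force between any of the fingers, the arm and jar_3 above 2 N or contact force between any of the fingers, the arm and jar_4 above 2 N or contact force between any of the fingers, the arm and jar_5 above 2 N or contact force between any of the fingers, the arm and jar_6 above 2 N or contact force between any of the fingers, the arm and carousel above 2 N).
It fails at once if another thing on the bench is moved by more than 20 mm (distance of any of paper_roll, label_roll, refractometer, pen from where it was at the start of the episode above 0.02 m).
It also fails if it takes over 64 s, if anything falls off the work surface, if the arm or the gripper's body presses on something with over 40 N, if the wrist force passes 120 N, or if a joint passes its speed limit or range.

ROBOT

A 6-joint arm with a two-finger parallel gripper is mounted at the origin on the work surface. World frame = base frame: x ahead of the robot, y to its left, z up, the work surface at z = 0. Lengths are in m, angles in rad, forces in N, time in s.
With the tool pointing down it reaches from about 0.375 to 0.9 m from the base axis. Payload 3.1 kg.
Tool frame: the origin (TCP) lies at the very end of the fingers, on their centre line; the grasp point (between the pads) lies 19 mm behind it (grip_depth is the distance from the TCP to the grasp point, in m); z points along the fingers, y is the line along which they close (so a half turn about z gives the same grasp; the last joint's range is limited). The gripper opens to 85 mm and grips with 20 to 120 N. Pads are 22 mm wide; open, the fingers measure 114 mm over their backs; the gripper's body (76 mm by 85 mm) begins 54 mm behind the grasp point. The pads swing forward as they close: fully open they stand 13 mm farther back than shut.
Start: joints at [-0.178, 0.527, 1.433, -0, 1.181, -0.178], TCP at [0.625, 0, 0.197] pointing down, gripper open.
Joint ranges: [-3.08, 3.08], [-0.75, 2.2], [0.22, 2.44], [-1.43, 4.57], [0, 2.65], [-2.85, 2.85]. Speed limits (rad/s): [2.79, 2.79, 3.14, 3.14, 3.14, 3.14].

INTERFACE

Orientations are given as a unit quaternion [x, y, z, w].
In Python, from station import * gives the robot as it stands.
- The arm moves only by the tool apply_moves, never from a script. Its argument "plan" is a list of rows, each a list of 7 numbers: the shift along the tool's x, y, z in m, then the turn, a rotation vector about the tool's x, y, z in rad, then the gripper command: -1 is fully open, 1 is shut, values between are in proportion. In form: [[dx, dy, dz, wx, wy, wz, jaw], ...]. A call has 1 to 8 rows; each row shifts and turns the commanded pose from where the row before left it, along the tool's axes as they then stand; what a row does not reach is not made up. A row lasts 1/8 s, in which the tool goes at most 62.5 mm and 10.7 degrees, less where a joint would pass 70% of its speed; a pose out of reach is approached as far as the arm can. A call is refused whole if a number of a shift passes 0.0625 or a number of a turn 0.188, either way. A call with a gripper value outside its range is refused whole. The fingers move at their own pace and stop on an object; "force" is the grip in N (left out, the last holds). Time passes only in rows, so rows that do not move let the fingers close. It gives the time, the measured TCP pose, the force, the opening and the grip force at its end, in the units of the state.
- sense(): the state, without advancing time (a new reading comes with each control period).
- snapshot(name): name is "scene" or "side" or "wrist"; returns the picture (384x512x3 uint8, red, green, blue); there is no depth.
- calibration(name): a dict with "camera_matrix" (3x3 intrinsics, pixels), "R" (3x3) and "t" (3): a world point X has camera coordinates R X + t; the wrist camera has in their place "mount" (4x4, takes a point from camera to tool coordinates, whose origin is the TCP and whose axes are the flange's). Camera axes: x right, y down, z forward; pixel columns grow to the right and rows downward; lengths in m; the calibration is good to about 2 mm. A picture is of the moment at which its call begins: read the wrist's pose just before it. calibration takes no time and is no camera call.
- sign_off(): hands the job in; it is judged then, once.
The state is a dict: "t": time; "q": joint angles; "qd": joint speeds; "tau": joint torques, N m; "tcp_pos": TCP position; "tool_rot": TCP orientation; "force": force on the tool from outside, world axes, zero at the start; "ft_torque": the same for the moment, N m; "finger_gap": opening from 0.0 (shut) to 1.0 (fully open); "gripper_force": force on a finger pad.
Only numpy, scipy, OpenCV 4.12 (cv2) and the standard library are available. Lean on these libraries where they do the work, as an engineer would, in place of code of your own. Each camera call takes 0.05 s, during which the arm holds its last target. There are 200 camera calls.

## Working session

There is one attempt and no reset: what is moved stays moved. The work goes in short steps, Python scripts to look and compute and a tool call to move; the robot and the scene stay as the last step left them, time stands still between calls to the robot, and variables do not carry over. Pictures are saved under pics/ and viewed, at most 13 in all, crops included, and the job is handed in when it is done.

Besides the shell and the picture viewer there is one more tool, called after "Request:" in YAML: its name, and indented under it one key for each argument. apply_moves: Moves the arm, as the interface text tells. Its arguments: {"type":"object","properties":{"plan":{"type":"array"},"force":{"type":"number"}},"required":["plan"]}

```bash
mkdir -p pics
cat > h.py <<'E'
from station import *
import numpy as np, cv2
def save(n,im): cv2.imwrite('pics/'+n,cv2.cvtColor(im,cv2.COLOR_RGB2BGR))
def cam(name):
    c=calibration(name); K=np.array(c["camera_matrix"])
    if name=="wrist":
        from scipy.spatial.transform import Rotation as Ro
        s=sense(); T=np.eye(4); T[:3,:3]=Ro.from_quat(s["tool_rot"]).as_matrix(); T[:3,3]=s["tcp_pos"]
        M=T@np.array(c["mount"]); return K,M[:3,:3].T,-M[:3,:3].T@M[:3,3]
    return K,np.array(c["R"]),np.array(c["t"])
def onplane(C,uv,z):
    K,R,t=C; o=-R.T@t; d=R.T@np.linalg.inv(K)@np.array([uv[0],uv[1],1.]); return o+d*(z-o[2])/d[2]
def proj(C,X):
    K,R,t=C; p=K@(R@np.array(X)+t); return p[:2]/p[2]
E
python3 - <<'E'
from h import *
print(sense()["tool_rot"])
for n in ("scene","side","wrist"):
    C=cam(n); print(n,"cam at",np.round(-C[1].T@C[2],3)); save(n+"0.png",snapshot(n))
a=cv2.imread('pics/scene0.png');cv2.imwrite('pics/s2.png',a)
E
```

```text
[ 7.07119878e-01  7.07092857e-01 -6.12119462e-04 -8.91876046e-04]
scene cam at [ 1.009 -0.587  1.15 ]
side cam at [ 0.402 -0.599  0.776]
wrist cam at [0.625 0.08  0.373]
```

View pics/scene0.png

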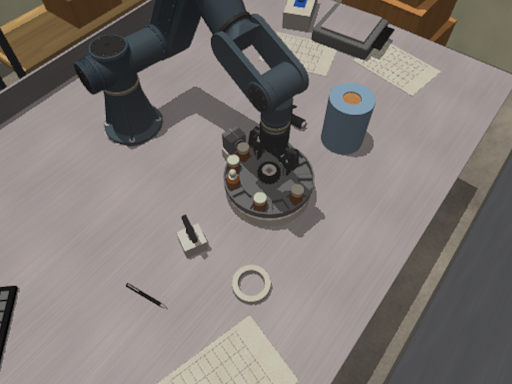

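View pics/side0.png

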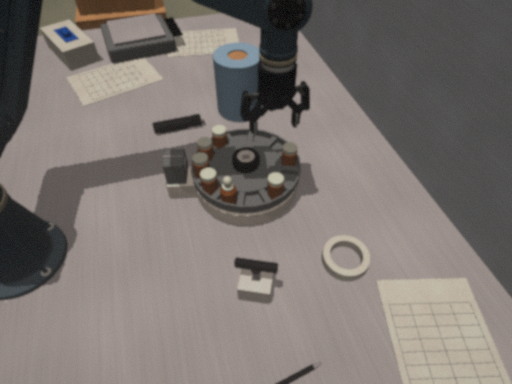

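Scene view: stand and key at (192,235), hub knob at (269,172), reference jar at (233,178). Side view: handle runs (235,264)–(277,268), hub at (246,158), reference jar at (228,188), head at (176,165).

Run:
```python
from h import *
S,D,W=cam("scene"),cam("side"),cam("wrist")
for n,C,uv,z in [("hub",S,(269,171),.118),("hub",D,(246,157),.118),("h1",D,(236,263),.108),("h2",D,(276,267),.108),("h1",S,(185,219),.108),("h2",S,(195,240),.108),("jarknob",S,(233,172),.143),("jarknob",D,(227,181),.143)]:
    p=onplane(C,uv,z); print(n,np.round(p,3))
b=cv2.imread('pics/side0.png'); a=cv2.imread('pics/scene0.png')
c1=cv2.resize(b[120:310,150:310],None,fx=3,fy=3,interpolation=2)
c2=cv2.resize(a[120:260,170:320],None,fx=2.1,fy=2.1,interpolation=2)
cv2.imwrite('pics/crop1.png',np.hstack([c1,cv2.copyMakeBorder(c2,0,c1.shape[0]-c2.shape[0],0,0,0)]))
```

```text
hub [0.577 0.057 0.118]
hub [0.572 0.056 0.118]
h1 [ 0.472 -0.224  0.108]
h2 [ 0.546 -0.257  0.108]
h1 [ 0.485 -0.223  0.108]
h2 [ 0.553 -0.255  0.108]
jarknob [ 0.505 -0.028  0.143]
jarknob [ 0.502 -0.032  0.143]
```

View pics/crop1.png

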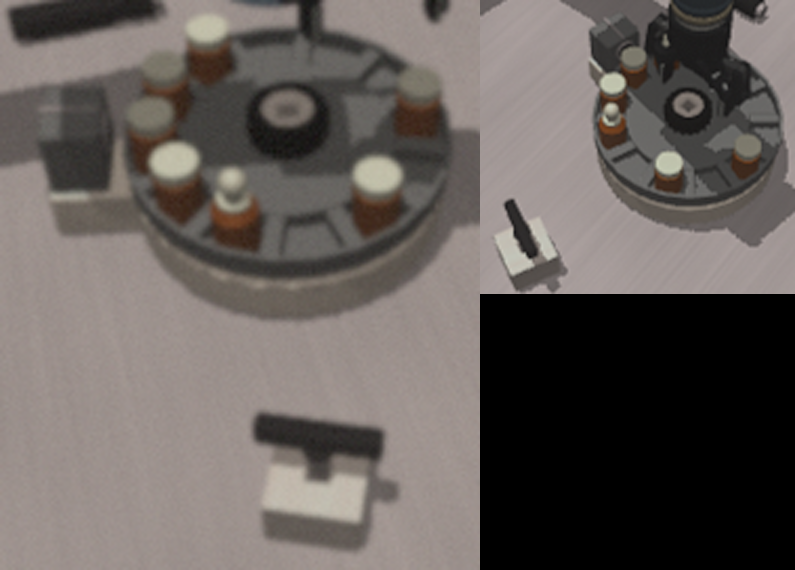

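View pics/wrist0.png

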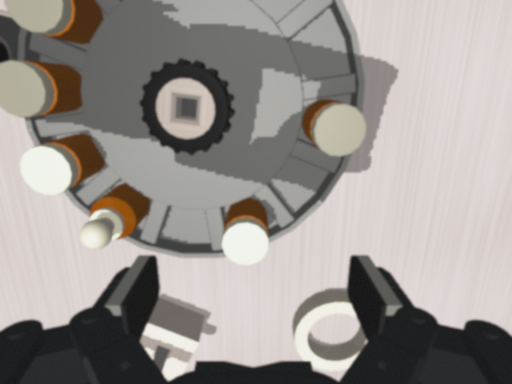

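Wrist view: hub recess at (187,107), reference-jar ball at (96,234), with the key stand partly hidden by the finger at (175,330). The two views agree on hub ≈ (0.575, 0.057) and key ≈ (0.513, -0.240), handle at about -24°. The jar lies 112 mm from the hub, which fits the 115 mm pocket circle. Moving above the key.

Request:
apply_moves:
  plan:
    - [-0.046,-0.022,0,0,0,0,-1]
    - [-0.046,-0.022,0,0,0,0,-1]
    - [-0.046,-0.022,0,0,0,0,-1]
    - [-0.046,-0.022,0,0,0,0,-1]
    - [-0.046,-0.022,0,0,0,0,-1]
    - [0,0,0,0,0,-0.18,-1]
    - [0,0,0,0,0,-0.18,-1]
    - [0,0,0,0,0,-0.18,-1]

```text
t: 1.15
tcp_pos: [0.5145, -0.2301, 0.197]
tool_rot: [0.491, 0.871, 0.0, -0.0]
force: [0.6, -0.1, -0.1]
finger_gap: 1.0
gripper_force: 0.0
```

Request:
apply_moves:
  plan:
    - [0,0,0,0,0,-0.18,-1]
    - [0,0,0,0,0,-0.18,-1]
    - [0,0,0,0,0,-0.18,-1]
    - [0,0,0,0,0,-0.06,-1]
    - [0,0,0,0,0,0,-1]
    - [0,0,0,0,0,0,-1]

```text
t: 1.9
tcp_pos: [0.5149, -0.2299, 0.1972]
tool_rot: [0.214, 0.977, 0.0, -0.0]
force: [-0.3, -0.4, 0.1]
finger_gap: 1.003
gripper_force: 0.0
```

Run:
```python
from h import *
W=cam("wrist"); im=snapshot("wrist"); save("w1.png",im); s=sense(); print(s["tcp_pos"],s["q"],s["force"])
np.save("W1.npy",np.hstack([W[1],W[2][:,None]]))
save("side1.png",snapshot("side"));save("scene1.png",snapshot("scene"))
b=cv2.imread('pics/side1.png'); a=cv2.imread('pics/scene1.png');w=cv2.imread('pics/w1.png')
c1=cv2.resize(b[125:225,150:310],None,fx=2.4,fy=2.4,interpolation=2)
c2=cv2.resize(a[120:225,215:325],None,fx=2.4,fy=2.4,interpolation=2)
v=np.zeros((600,800,3),np.uint8); v[:384,:512]=w; v[:c2.shape[0],520:520+c2.shape[1]]=c2; v[600-min(216,240):600,:c1.shape[1]]=c1[-216:]
cv2.imwrite('pics/v2.png',v)
```

```text
[ 0.51488973 -0.22990489  0.19720267] [-6.18088453e-01  4.45442720e-01  1.58797472e+00 -7.44019248e-06
  1.10846241e+00 -1.75738452e+00] [ 0.19917796 -0.70076346  0.2691609 ]
```

View pics/v2.png

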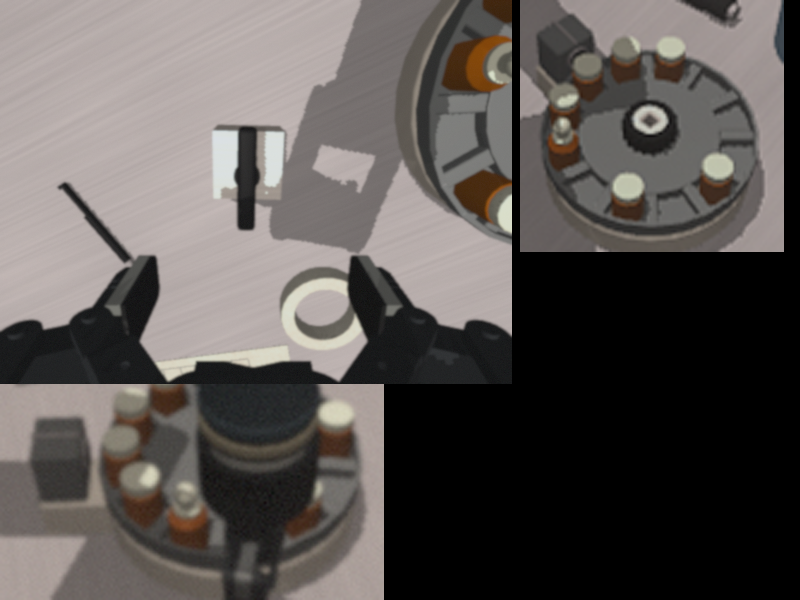

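Wrist crop: handle top is a dark bar from (247,127) to (246,229), upright in the picture and so parallel to the pads. The stand is centred near (248,163). In the scene crop the recess is a diamond at (651,120).

Run:
```python
from h import *
from scipy.spatial.transform import Rotation as Ro
M=np.load("W1.npy"); W=(cam("wrist")[0],M[:,:3],M[:,3])
im=cv2.imread('pics/w1.png'); g=im.max(2)
m=np.zeros_like(g); m[120:235,225:270]=(g[120:235,225:270]<55)*255
n,l,st,ce=cv2.connectedComponentsWithStats(m); i=1+np.argmax(st[1:,4]); print(st[i],ce[i])
print(cv2.minAreaRect(np.argwhere(l==i)[:,::-1].astype(np.float32)))
x,y,w,h,_=st[i]
for uv in [(247,y),(246,y+h)]:
    for z in(.110,.088): print(np.round(onplane(W,uv,z),4))
s=sense();R=Ro.from_quat(s["tool_rot"]).as_matrix();print(np.round(R,3))
for r in range(y,y+h,12): 
    c=np.where(l[r]==i)[0]; print(r,c.min(),c.max(),end='; ')
```

```text
[ 236  127   23  102 1684] [246.54513064 176.61995249]
((247.0, 177.5), (101.0, 22.0), 90.0)
[ 0.4704 -0.2149  0.11  ]
[ 0.4728 -0.2164  0.088 ]
[ 0.55   -0.2532  0.11  ]
[ 0.559  -0.2579  0.088 ]
[[-0.908  0.418 -0.   ]
 [ 0.418  0.908  0.   ]
 [ 0.    -0.    -1.   ]]
127 241 252; 139 240 255; 151 239 254; 163 239 254; 175 236 258; 187 239 254; 199 238 254; 211 239 253; 223 239 252;
```

Request:
apply_moves:
  plan:
    - [0.0025,-0.0058,0.02,0,0,0,-1]
    - [0,0,0.04,0,0,0,-1]
    - [0,0,0.036,0,0,0,-1]
    - [0,0,0.02,0,0,0,-1]
    - [0,0,0,0,0,0,-1]
    - [0,0,0,0,0,0,0]
    - [0,0,0,0,0,0,1]
    - [0,0,0,0,0,0,1]
  force: 80

```text
t: 3.05
tcp_pos: [0.5108, -0.2345, 0.0823]
tool_rot: [0.214, 0.977, -0.0, 0.001]
force: [-0.8, 0.7, 0.4]
finger_gap: 0.38
gripper_force: 0.0
```

Request:
apply_moves:
  plan:
    - [0,0,0,0,0,0,1]
    - [0,0,0,0,0,0,1]
    - [0,0,0,0,0,0,1]

```text
t: 3.42
tcp_pos: [0.5103, -0.2342, 0.0813]
tool_rot: [0.214, 0.977, -0.0, -0.0]
force: [0.6, 0.0, 0.0]
finger_gap: -0.005
gripper_force: 0.0
```

The fingers shut on nothing, so I'm taking another look.

Run:
```python
from h import *
save("w2.png",snapshot("wrist"));save("side2.png",snapshot("side"));save("scene2.png",snapshot("scene"))
b=cv2.imread('pics/side2.png'); a=cv2.imread('pics/scene2.png');w=cv2.imread('pics/w2.png')
c1=cv2.resize(b[210:310,190:320],None,fx=2.2,fy=2.2,interpolation=2)
c2=cv2.resize(a[180:270,150:250],None,fx=2.8,fy=2.8,interpolation=2)
v=np.zeros((600,800,3),np.uint8); v[:384,:512]=w; v[:c2.shape[0],516:516+c2.shape[1]]=c2; v[380:380+c1.shape[0],:c1.shape[1]]=c1
cv2.imwrite('pics/v3.png',v)
```

```text
(no output)
```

View pics/v3.png

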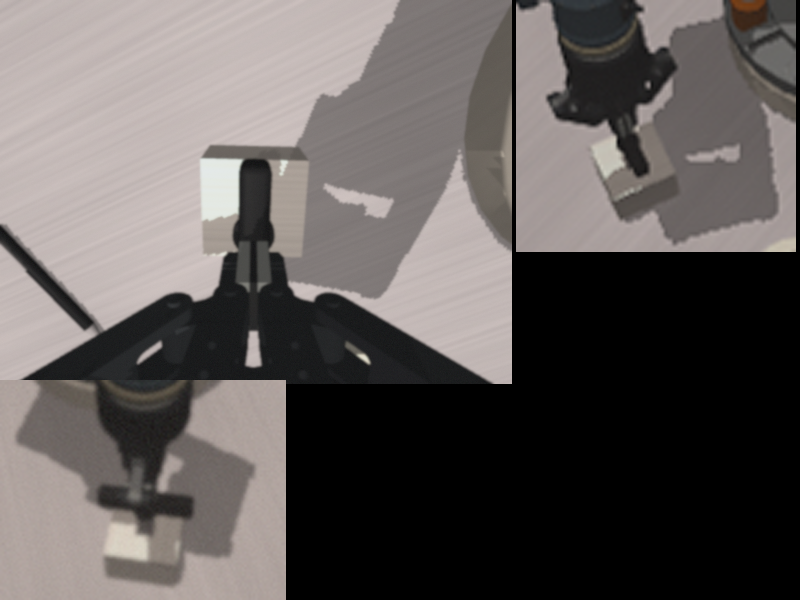

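Run:
```python
from h import *
from scipy.spatial.transform import Rotation as Ro
s=sense();W=cam("wrist");D=cam("side");S=cam("scene");R=Ro.from_quat(s["tool_rot"]).as_matrix()
M=np.load("W1.npy"); W1=(W[0],M[:,:3],M[:,3])
print("tcp",s["tcp_pos"],s["finger_gap"],s["gripper_force"])
for n,C in(("w",W),("side",D),("scene",S)): print(n,"tcp px",proj(C,s["tcp_pos"]).round(1))
def p(n,C,uv,z): X=onplane(C,uv,z); print(n,X.round(4),"tool",(R.T@(X-s["tcp_pos"])).round(4))
p("stand now",W,(254,206),.05); p("stand W1",W1,(249,163),.05)
p("disc now",W,(253,235),.088); p("disc W1",W1,(247,175),.088);p("far end now",W,(255,160),.11);p("far end W1",W1,(247,127),.11);p("near end W1",W1,(246,229),.11)
for z in(.05,.088,.11): p("side handle mid",D,(190+146/2.2,210+121/2.2),z)
```

```text
tcp [ 0.51026961 -0.23417975  0.08124314] -0.00303819911827884 0.0
w tcp px [253.7 226.6]
side tcp px [255.7 268.7]
scene tcp px [190. 231.]
stand now [ 0.5095 -0.2335  0.05  ] tool [0.001  0.0003 0.0312]
stand W1 [ 0.5101 -0.2324  0.05  ] tool [0.0009 0.0016 0.0312]
disc now [ 0.5121 -0.2354  0.088 ] tool [-0.0022 -0.0004 -0.0068]
disc W1 [ 0.5114 -0.2345  0.088 ] tool [-0.0011  0.0002 -0.0068]
far end now [ 0.4684 -0.2144  0.11  ] tool [ 0.0463  0.0005 -0.0288]
far end W1 [ 0.4704 -0.2149  0.11  ] tool [ 0.0442  0.0008 -0.0288]
near end W1 [ 0.55   -0.2532  0.11  ] tool [-0.044  -0.0007 -0.0288]
side handle mid [ 0.5192 -0.2095  0.05  ] tool [0.0022 0.0262 0.0312]
side handle mid [ 0.513  -0.2299  0.088 ] tool [-0.0007  0.0051 -0.0068]
side handle mid [ 0.5095 -0.2417  0.11  ] tool [-0.0024 -0.0071 -0.0288]
```

Run:
```python
from h import *
w=cv2.imread('pics/w2.png')[140:350,180:330]; b=cv2.imread('pics/side2.png')[235:285,225:285]
w=cv2.convertScaleAbs(w,alpha=1.8,beta=25); b=cv2.convertScaleAbs(b,alpha=1.8,beta=25)
w=cv2.resize(w,None,fx=2.8,fy=2.8,interpolation=2); b=cv2.resize(b,None,fx=6,fy=6,interpolation=2)
v=np.zeros((600,800,3),np.uint8); v[:w.shape[0],:w.shape[1]]=w; v[:b.shape[0],430:430+b.shape[1]]=b
cv2.imwrite('pics/v4.png',v)
```

```text
(no output)
```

View pics/v4.png

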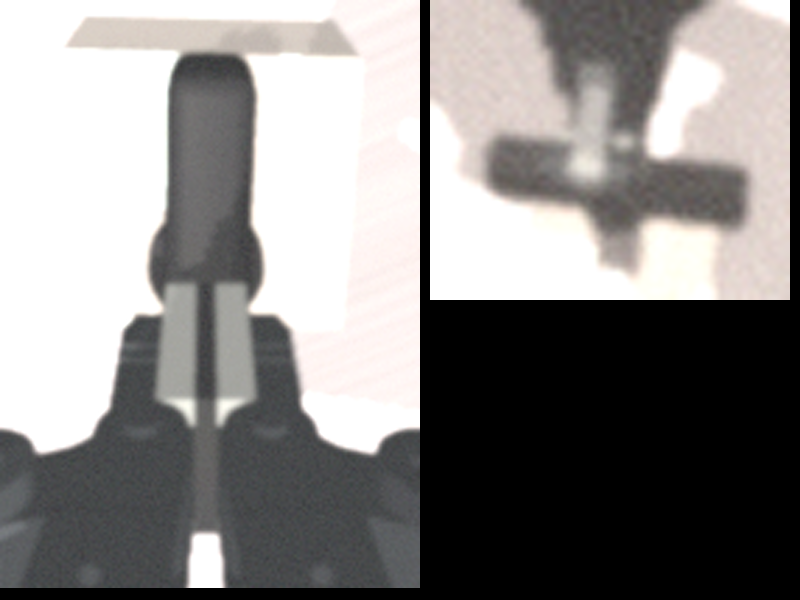

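Run:
```python
from h import *
from scipy.spatial.transform import Rotation as Ro
s=sense();W=cam("wrist");D=cam("side");R=Ro.from_quat(s["tool_rot"]).as_matrix()
for dz in (0,-.01,-.02,-.03,-.04,-.05):
    print(dz,[proj(W,s["tcp_pos"]+R@np.array([x,0,dz])).round(1) for x in(0.011,)],proj(D,s["tcp_pos"]+R@np.array([0.011,-.008,dz])).round(1))
print(s["q"],s["tau"],s["force"])
```

```text
0 [array([253.7, 209. ])] [249.9 271.5]
-0.01 [array([253.7, 215.7])] [249.9 269.2]
-0.02 [array([253.8, 223.1])] [249.8 266.8]
-0.03 [array([253.8, 231.4])] [249.7 264.3]
-0.04 [array([253.9, 240.7])] [249.6 261.8]
-0.05 [array([254. , 251.3])] [249.6 259.2]
[-6.29287868e-01  6.04614788e-01  1.69516129e+00  2.87287532e-05
  8.41928629e-01 -1.76927061e+00] [ 3.26619804e-03 -4.19102454e+01 -1.20891434e+01 -2.03102300e-04
  9.27698893e-04  1.68910560e-05] [ 0.2711144  -0.06171564  0.09787958]
```

Request:
apply_moves:
  plan:
    - [0,0,0,0,0,0,-1]
    - [0,0,0,0,0,0,-1]
    - [0,0,0,0,0,0,-1]
    - [0,0,0,0,0,0,-1]
    - [0,0,0,0,0,0,-1]

```text
t: 4.2
tcp_pos: [0.5103, -0.2342, 0.0813]
tool_rot: [0.214, 0.977, -0.0, 0.0]
force: [-0.4, -0.5, -0.6]
finger_gap: 1.0
gripper_force: 0.0
```

The drawn fingertips sit about 30–40 mm above the reported TCP in both views, so they closed just over the handle top at z 0.11–0.12. I'll go down in small steps, watching the force, then close again.

Request:
apply_moves:
  plan:
    - [0,0,0.008,0,0,0,-1]
    - [0,0,0.008,0,0,0,-1]
    - [0,0,0.006,0,0,0,-1]
    - [0,0,0,0,0,0,-1]

```text
t: 4.7
tcp_pos: [0.5097, -0.2338, 0.0584]
tool_rot: [0.214, 0.977, 0.0, -0.001]
force: [0.4, -0.2, 2.1]
finger_gap: 1.003
gripper_force: 0.0
```

Request:
apply_moves:
  plan:
    - [0,0,0,0,0,0,0.5]
    - [0,0,0,0,0,0,1]
    - [0,0,0,0,0,0,1]
    - [0,0,0,0,0,0,1]
    - [0,0,0,0,0,0,1]
    - [0,0,0,0,0,0,1]
  force: 20

```text
t: 5.45
tcp_pos: [0.5105, -0.2343, 0.0596]
tool_rot: [0.214, 0.977, -0.0, 0.0]
force: [0.7, -0.2, 2.7]
finger_gap: 0.175
gripper_force: 25.3
```

Run:
```python
from h import *
s=sense(); print(s["tcp_pos"],s["finger_gap"],s["gripper_force"],s["force"])
D=cam("side"); b=snapshot("side"); save("side3.png",b); w=snapshot("wrist"); save("w3.png",w)
f=lambda i,k: cv2.resize(cv2.convertScaleAbs(cv2.cvtColor(i,4),alpha=1.8,beta=25),None,fx=k,fy=k,interpolation=2)
w=f(w[140:350,180:330],2.8); b=f(b[235:285,225:285],6)
v=np.zeros((600,800,3),np.uint8); v[:w.shape[0],:w.shape[1]]=w; v[:b.shape[0],430:430+b.shape[1]]=b
cv2.imwrite('pics/v5.png',v)
```

```text
[ 0.51046751 -0.23428458  0.05959958] 0.17538351268260446 25.298956632614136 [ 0.70609189 -0.23837616  2.6758503 ]
```

View pics/v5.png

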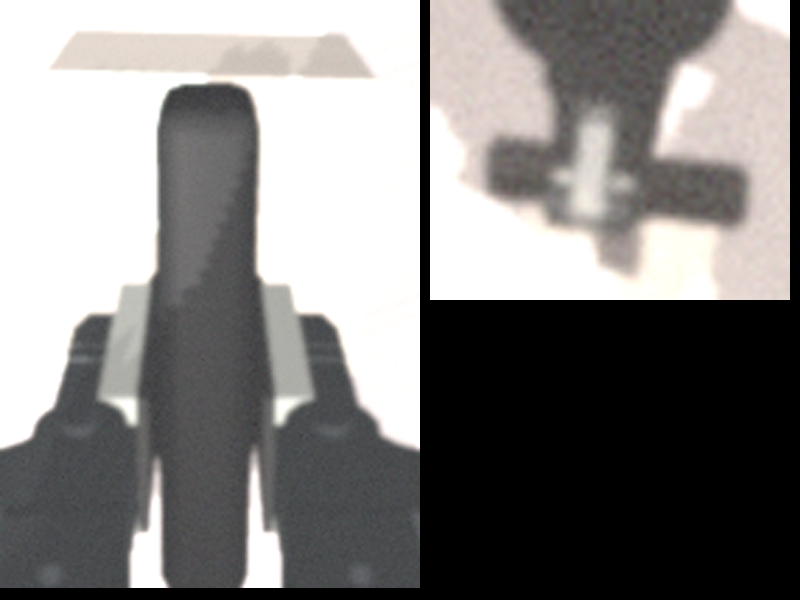

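The handle sits squarely between the pads (gap 15 mm, 25 N) and the tips reach its underside. Lifting straight up.

Request:
apply_moves:
  plan:
    - [0,0,0,0,0,0,1]
    - [0,0,-0.01,0,0,0,1]
    - [0,0,-0.02,0,0,0,1]
    - [0,0,-0.03,0,0,0,1]
    - [0,0,-0.04,0,0,0,1]
    - [0,0,-0.04,0,0,0,1]
    - [0,0,-0.045,0,0,0,1]
    - [0,0,0,0,0,0,1]
  force: 80

```text
t: 6.55
tcp_pos: [0.5122, -0.2355, 0.2483]
tool_rot: [0.214, 0.977, -0.002, 0.004]
force: [0.9, 0.4, -2.7]
finger_gap: 0.162
gripper_force: 79.7
```

Run:
```python
from h import *
# hub/head/recess geometry from the first wrist picture
from scipy.spatial.transform import Rotation as Ro
s=sense(); print(s["tcp_pos"],s["finger_gap"],s["gripper_force"],s["force"])
c=calibration("wrist");T=np.eye(4);T[:3,:3]=Ro.from_quat([.70711,.70709,-.0006,-.0009]).as_matrix();T[:3,3]=[.625,0,.197]
M=T@np.array(c["mount"]);W=(np.array(c["camera_matrix"]),M[:3,:3].T,-M[:3,:3].T@M[:3,3])
im=cv2.imread('pics/wrist0.png');g=im.max(2)
m=np.zeros_like(g);m[50:160,135:240]=(g[50:160,135:240]<60)*255
n,l,st,ce=cv2.connectedComponentsWithStats(m);i=1+np.argmax(st[1:,4]);print(st[i])
(cx,cy),r=cv2.minEnclosingCircle(np.argwhere(l==i)[:,::-1].astype(np.float32));print(cx,cy,r)
print("hub",onplane(W,(cx,cy),.115),"recess",onplane(W,(187,107),.118),np.linalg.norm(onplane(W,(cx+r,cy),.115)-onplane(W,(cx,cy),.115)))
# recess square: floor dark
sub=cv2.cvtColor(im,6)[85:130,165:210]; print(sub[::3,::3])
C=onplane(W,(cx,cy),.115)[:2]
for n,uv,z in[("ref ball",(96,234),.143),("capA",(47,169),.132),("capB",(22,89),.132),("capC",(246,243),.132),("capD",(338,130),.132)]:
    d=onplane(W,uv,z)[:2]-C;print(n,np.hypot(*d).round(4),np.degrees(np.arctan2(d[1],d[0])).round(1))
```

```text
[ 0.51221687 -0.23550848  0.24826317] 0.16168510881892728 79.73878026008606 [ 0.94738647  0.36820166 -2.67838901]
[ 140   59   94   95 3340]
185.6194610595703 106.4146728515625 48.11503601074219
hub [0.5732859  0.06278122 0.115     ] recess [0.57489558 0.06255074 0.118     ] 0.036617450107184486
[[158 193 191 192 191 192 193 195 194 196 196 197 180  93  41]
 [192 195 192 197 197 196 198 198 198 197 195 196 197 190 101]
 [192 195 186 187 190 193 194 196 198 199 200 202 200 200 182]
 [193 195 173 150 149 154 160 167 176 181 187 193 196 200 197]
 [193 193 172 151 122 122 124 131 134 141 144 147 182 199 198]
 [192 193 171 150 108  97  75  78  80  81  92 142 186 200 197]
 [193 192 169 148 106  96  75  74  78  75  82 145 188 201 197]
 [192 193 167 148 104  95  75  75  77  76  84 147 191 201 196]
 [193 193 164 148 103  94  76  74  75  76  89 149 191 201 195]
 [193 191 164 147 102  94  76  75  77  76  89 153 193 202 195]
 [193 192 161 143 102  97  87  82  81  78  96 156 194 201 196]
 [193 190 158 150 133 128 122 115 112 108 117 158 197 200 196]
 [191 188 164 163 162 159 157 157 155 152 151 161 196 200 196]
 [193 191 190 191 189 188 184 179 175 171 166 166 196 199 195]
 [183 193 194 196 196 196 196 196 194 194 194 194 195 196 191]]
ref ball 0.1165 -126.7
capA 0.1134 -156.8
capB 0.1112 173.3
capC 0.116 -66.9
capD 0.1141 -7.8
```

Key lifted out. From the first wrist picture the jars sit at angles ≡ 23.2° mod 30 (radii 111–116 mm, as expected). The carousel is therefore turned about -6.9°, and the slightly clockwise recess agrees. Now carrying the key over the hub.

Request:
apply_moves:
  plan:
    - [0.0135,0.059,0,0,0,0,1]
    - [0.0135,0.059,0,0,0,0,1]
    - [0.0135,0.059,0,0,0,0,1]
    - [0.0135,0.059,0,0,0,0,1]
    - [0.0135,0.059,0,0,0,0,1]
    - [0,0,0,0,0,-0.155,1]
    - [0,0,0,0,0,-0.155,1]
    - [0,0,0,0,0,0,1]

```text
t: 7.55
tcp_pos: [0.5708, 0.0625, 0.2427]
tool_rot: [0.061, 0.998, 0.0, -0.002]
force: [-0.4, -0.1, -0.7]
finger_gap: 0.165
gripper_force: 79.7
```

Request:
apply_moves:
  plan:
    - [0,0,0,0,0,0,1]
    - [0,0,0,0,0,0,1]

```text
t: 7.8
tcp_pos: [0.5719, 0.0617, 0.244]
tool_rot: [0.061, 0.998, 0.0, -0.0]
force: [-0.5, -0.6, -1.0]
finger_gap: 0.161
gripper_force: 79.7
```

Run:
```python
from h import *
W=cam("wrist"); s=sense(); w=snapshot("wrist"); save("w4.png",w); np.save("W4.npy",np.hstack([W[1],W[2][:,None]]))
print(s["tcp_pos"],s["tool_rot"],s["gripper_force"],s["q"])
save("side4.png",snapshot("side"));save("scene4.png",snapshot("scene"))
f=lambda i,k: cv2.resize(cv2.convertScaleAbs(cv2.cvtColor(i,4),alpha=1.4,beta=10),None,fx=k,fy=k,interpolation=2)
v=f(w,1.5625)
cv2.imwrite('pics/v6.png',v)
```

```text
[0.57189649 0.06174709 0.24398177] [ 6.12318071e-02  9.98123504e-01  1.48390267e-05 -3.70578445e-04] 79.6537721157074 [-8.66417154e-02  4.09252154e-01  1.50385658e+00  1.15324322e-05
  1.22922559e+00 -1.53490163e+00]
```

View pics/v6.png

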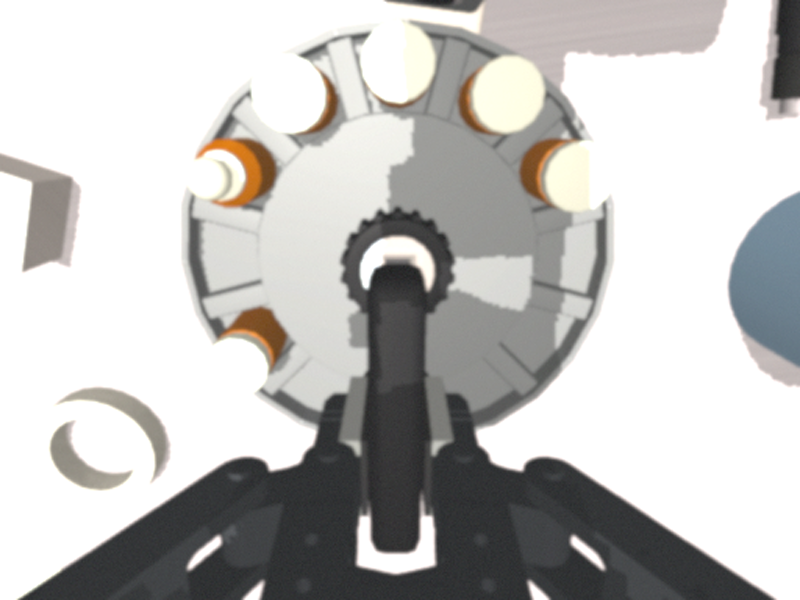

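The key is over the hub: knob at (398,262) in the enlarged view, jar ring at the expected spots, head just peeking in at the top (388–483, row 5). Shifting 70 mm toward the head to see its rib.

Request:
apply_moves:
  plan:
    - [0.035,0.01,0,0,0,0,1]
    - [0.035,0.01,0,0,0,0,1]
    - [0,0,0,0,0,0,1]
    - [0,0,0,0,0,0,1]

```text
t: 8.45
tcp_pos: [0.5061, 0.0901, 0.2449]
tool_rot: [0.06, 0.998, -0.0, 0.001]
force: [-0.9, 0.2, -1.7]
finger_gap: 0.164
gripper_force: 79.7
```

Run:
```python
from h import *
W=cam("wrist"); s=sense(); w=snapshot("wrist"); save("w5.png",w); np.save("W5.npy",np.hstack([W[1],W[2][:,None]]))
print(s["tcp_pos"],s["gripper_force"])
v=cv2.resize(cv2.convertScaleAbs(cv2.cvtColor(w,4),alpha=1.6,beta=20),None,fx=1.5625,fy=1.5625,interpolation=2)
cv2.imwrite('pics/v7.png',v)
# knob in w4 and w5: dark component
for n,roi in(("4",(125,215,205,305)),("5",(180,330,190,300))):
    im=cv2.imread(f'pics/w{n}.png');M=np.load(f"W{n}.npy");C=(W[0],M[:,:3],M[:,3])
    a,b,c,d=roi;g=im.max(2)
    gg=np.full_like(g,255);gg[a:b,c:d]=g[a:b,c:d]
    # search circle by Hough
    h=cv2.HoughCircles(cv2.GaussianBlur(im[:,:,1],(5,5),1),cv2.HOUGH_GRADIENT,1,30,param1=80,param2=20,minRadius=28,maxRadius=45)
    for x,y,r in (h[0][:4] if h is not None else []): 
        if n=="4" and abs(x-255)<15 and abs(y-168)<20 or n=="5" and abs(x-255)<40 and y>200: print(n,x,y,r,onplane(C,(x,y),.118))
```

```text
[0.5061236  0.09011961 0.24486647] 79.68178868293762
```

View pics/v7.png

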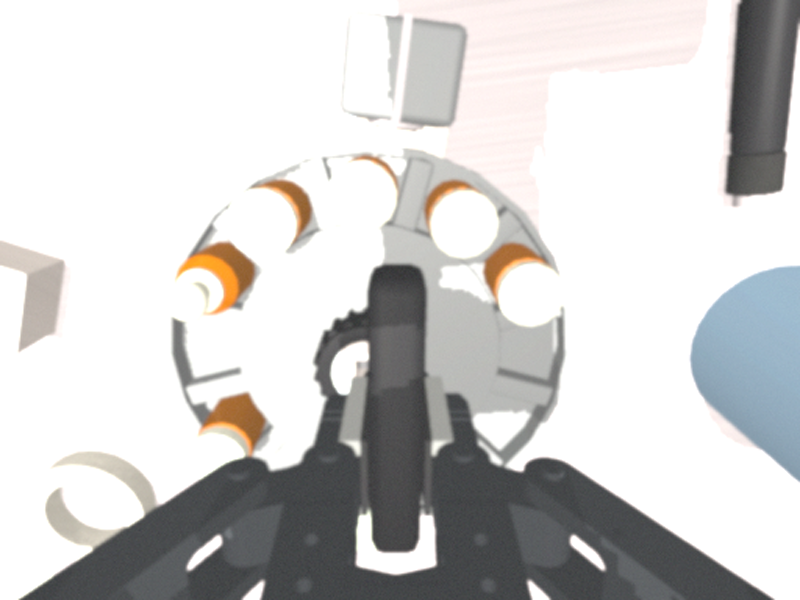

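Rib runs (406,16)–(400,122) in the enlarged view; head top corners at (348,15), (467,24), (458,126), (343,115).

Run:
```python
from h import *
k=1.5625;K=np.array(calibration("wrist")["camera_matrix"])
L=lambda n:(lambda M:(K,M[:,:3],M[:,3]))(np.load(f"W{n}.npy"))
W4,W5=L(4),L(5)
im=cv2.imread('pics/w4.png');g=im.max(2)
m=np.zeros_like(g);m[125:212,210:300]=(g[125:212,210:300]<50)*255; m[170:,236:274]=0
p=np.argwhere(cv2.morphologyEx(m,cv2.MORPH_OPEN,np.ones((2,2))))[:,::-1].astype(np.float32)
(cx,cy),r=cv2.minEnclosingCircle(p);print(cx*k,cy*k,r*k)
H=onplane(W4,(cx,cy),.118);print("hub circ",H,"r",np.linalg.norm(onplane(W4,(cx+r,cy),.118)-H))
H2=onplane(W4,(398.5/k,264/k),.118);print("hub eye",H2)
a,b=[onplane(W5,(u/k,v/k),.124) for u,v in((406,16),(400,122))]
cs=[onplane(W5,(u/k,v/k),.124) for u,v in((348,15),(467,24),(458,126),(343,115))]
c=np.mean(cs,0);print("sizes",[np.linalg.norm(cs[i]-cs[i-1]).round(4) for i in range(4)])
ang=lambda d:np.degrees(np.arctan2(d[1],d[0]))
print("rib",ang(a-b),"hub->head",ang(c-H),ang((a+b)/2-H),np.linalg.norm((c-H)[:2]),ang(cs[0]-cs[3]),ang(cs[1]-cs[2]))
for n,uv,z in[("ref",(208,178),.143),("A",(290,93),.132),("B",(398,62),.132),("C",(508,93),.132),("D",(574,175),.132)]:
    d=onplane(W4,(uv[0]/k,uv[1]/k),z)-H;print(n,np.hypot(*d[:2]),ang(d))
s=sense();print(s["tcp_pos"]);
from scipy.spatial.transform import Rotation as Ro
R=Ro.from_quat(s["tool_rot"]).as_matrix();print(R.round(3),(R.T@(H-s["tcp_pos"])).round(4))
# key handle in tool frame (top .0504 above TCP -> z_tool -.0504)
d=(g[160:360]<60)
for C,n in((W4,4),):
    for u,v in((399,268),(396,550)):
        X=onplane(C,(u/k,v/k),.244-.0516+.102); print("handle end",X)
```

```text
399.21875 266.40625 57.036757469177246
hub circ [0.57095108 0.06360758 0.118     ] r 0.03455807889030061
hub eye [0.5694077  0.06335697 0.118     ]
sizes [np.float64(0.0485), np.float64(0.0614), np.float64(0.0499), np.float64(0.0629)]
rib 169.7680680171698 hub->head 165.77350934307316 165.9877111109643 0.17769377352995677 168.14828340814145 169.91384199900935
ref 0.11472835568014157 -125.41790746362373
A 0.11241159021515136 -156.46186284431815
B 0.11151627283573175 173.4554198848677
C 0.11196905637323294 142.74055795356279
D 0.11006859065040535 112.99847811516945
[0.50643389 0.08994223 0.24476687]
[[-0.993  0.121  0.002]
 [ 0.121  0.993 -0.   ]
 [-0.002 -0.    -1.   ]] [-0.067  -0.0183  0.1269]
handle end [0.52560228 0.06765654 0.2944    ]
handle end [0.61439745 0.05593492 0.2944    ]
```

Run:
```python
from h import *
k=1.5625;K=np.array(calibration("wrist")["camera_matrix"])
L=lambda n:(lambda M:(K,M[:,:3],M[:,3]))(np.load(f"W{n}.npy"))
W4,W5=L(4),L(5);S,D=cam("scene"),cam("side")
ang=lambda d:np.degrees(np.arctan2(d[1],d[0]))
# tray rim circle fit in w4 and w5 : outer edge z .09, R .142 (points by eye)
def fit(C,pts,z):
    P=np.array([onplane(C,(u/k,v/k),z)[:2] for u,v in pts]);A=np.c_[2*P,np.ones(len(P))]
    x=np.linalg.lstsq(A,(P**2).sum(1),rcond=None)[0];return x[:2],np.sqrt(x[2]+x[:2]@x[:2])
print("rim4",fit(W4,[(182,240),(613,240),(605,310),(365,24),(560,95),(480,430)],.09))
print("knob5",fit(W5,[(315,365),(325,395),(330,328),(358,308),(345,315)],.118))
cs=[onplane(W5,(u/k,v/k),.124) for u,v in((348,15),(467,24),(458,126),(343,115))]
print("head centre W5",np.mean(cs,0),"front/back edge +90",ang(cs[1]-cs[0])+90,ang(cs[2]-cs[3])+90)
# head corners in scene0 & side0/1
f=lambda x,y:(215+(x-520)/2.4,120+y/2.4)
for u,v in((567,16),(539,43),(592,36),(565,60)): print("scene head",onplane(S,f(u,v),.124).round(4))
print("scene hub",onplane(S,f(651,120),.118).round(4))
# wrist0
print("side hub",onplane(D,(246,156),.118).round(4))
for u,v in((33,93),(33+5,108-0),(108,88),(113,130)): print("side head",onplane(D,(150+u/3,120+v/3),.124).round(4))
```

```text
rim4 (array([0.57556338, 0.06295077]), np.float64(0.14173629530642545))
knob5 (array([0.57170838, 0.07297242]), np.float64(0.0432480328900068))
head centre W5 [0.39870685 0.10727682 0.124     ] front/back edge +90 169.18559744890072 167.8750907149818
scene head [0.3819 0.1301 0.124 ]
scene head [0.3831 0.0689 0.124 ]
scene head [0.4316 0.1225 0.124 ]
scene head [0.4295 0.0672 0.124 ]
scene hub [0.5766 0.0607 0.118 ]
side hub [0.573  0.0599 0.118 ]
side head [0.3692 0.1338 0.124 ]
side head [0.3709 0.1143 0.124 ]
side head [0.431  0.1217 0.124 ]
side head [0.4264 0.0704 0.124 ]
```

Scene view puts the head centre at about (0.406, 0.097), so the head direction is ≈168–169°, agreeing with the head's edges. Hub mean is (0.574, 0.062). Going back over it and down to just above the mouth.

Request:
apply_moves:
  plan:
    - [-0.035,-0.01,0,0,0,0,1]
    - [-0.0345,-0.0096,0,0,0,0,1]
    - [0,0,0,0,0,0,1]
    - [0,0,0.03,0,0,0,1]
    - [0,0,0.025,0,0,0,1]
    - [0,0,0.012,0,0,0,1]
    - [0,0,0,0,0,0,1]
    - [0,0,0,0,0,0,1]

```text
t: 9.5
tcp_pos: [0.5726, 0.0625, 0.1783]
tool_rot: [0.06, 0.998, -0.0, 0.001]
force: [0.2, 0.4, -0.7]
finger_gap: 0.163
gripper_force: 79.7
```

Request:
apply_moves:
  plan:
    - [0,0,0.003,0,0,0,1]
    - [0,0,0.003,0,0,0,1]
    - [0,0,0.003,0,0,0,1]
    - [0,0,0.003,0,0,0,1]
    - [0,0,0,0,0,0,1]

```text
t: 10.12
tcp_pos: [0.5715, 0.0625, 0.1649]
tool_rot: [0.06, 0.998, 0.0, -0.0]
force: [-0.7, -0.5, -2.4]
finger_gap: 0.165
gripper_force: 79.7
```

Request:
apply_moves:
  plan:
    - [0,0,0.003,0,0,0,1]
    - [0,0,0.003,0,0,0,1]
    - [0,0,0.003,0,0,0,1]
    - [0,0,0.002,0,0,0,1]
    - [0,0,0,0,0,0,1]
    - [0,0,0,0,0,0,1]

```text
t: 10.88
tcp_pos: [0.5718, 0.0625, 0.1544]
tool_rot: [0.06, 0.998, -0.0, 0.0]
force: [-0.7, 1.1, -1.4]
finger_gap: 0.164
gripper_force: 79.7
```

Request:
apply_moves:
  plan:
    - [0,0,0.003,0,0,0,1]
    - [0,0,0.003,0,0,0,1]
    - [0,0,0.002,0,0,0,1]
    - [0,0,0.001,0,0,0,1]
    - [0,0,0,0,0,0,1]
    - [0,0,0,0,0,0,1]

```text
t: 11.62
tcp_pos: [0.5718, 0.0625, 0.1458]
tool_rot: [0.06, 0.998, -0.0, 0.0]
force: [-0.6, 0.6, 3.6]
finger_gap: 0.168
gripper_force: 80.3
```

Fully home: the floor is felt at TCP z 0.1458 against 0.1456 predicted. Now turning clockwise, gently.

Request:
apply_moves:
  plan:
    - [0,0,0,0,0,0.03,1]
    - [0,0,0,0,0,0.05,1]
    - [0,0,0,0,0,0.05,1]
    - [0,0,0,0,0,0.06,1]
    - [0,0,0,0,0,0.06,1]
    - [0,0,0,0,0,0.06,1]
    - [0,0,0,0,0,0.06,1]
    - [0,0,0,0,0,0.06,1]

```text
t: 12.62
tcp_pos: [0.5725, 0.0628, 0.1457]
tool_rot: [0.273, 0.962, 0.0, 0.001]
force: [-0.7, 0.7, 3.8]
finger_gap: 0.166
gripper_force: 80.2
```

Request:
apply_moves:
  plan:
    - [0,0,0,0,0,0.06,1]
    - [0,0,0,0,0,0.06,1]
    - [0,0,0,0,0,0.06,1]
    - [0,0,0,0,0,0.06,1]
    - [0,0,0,0,0,0.06,1]
    - [0,0,0,0,0,0.06,1]
    - [0,0,0,0,0,0.06,1]
    - [0,0,0,0,0,0.06,1]

```text
t: 13.62
tcp_pos: [0.5726, 0.0629, 0.1458]
tool_rot: [0.494, 0.869, 0.001, 0.001]
force: [0.6, 0.4, 3.6]
finger_gap: 0.162
gripper_force: 80.3
```

Request:
apply_moves:
  plan:
    - [0,0,0,0,0,0.06,1]
    - [0,0,0,0,0,0.05,1]
    - [0,0,0,0,0,0.04,1]
    - [0,0,0,0,0,0.02,1]
    - [0,0,0,0,0,0,1]
    - [0,0,0,0,0,0,1]

```text
t: 14.38
tcp_pos: [0.5726, 0.0628, 0.1457]
tool_rot: [0.565, 0.825, 0.001, 0.001]
force: [1.7, 3.0, 3.9]
finger_gap: 0.164
gripper_force: 80.5
```

Run:
```python
from h import *
from scipy.spatial.transform import Rotation as Ro
s=sense();print(s["tcp_pos"],s["force"],s["gripper_force"],s["q"]);R=Ro.from_quat(s["tool_rot"]).as_matrix();print("key yaw",np.degrees(np.arctan2(-R[1,0],-R[0,0])))
W=cam("wrist");np.save("W6.npy",np.hstack([W[1],W[2][:,None]]))
w=snapshot("wrist");b=snapshot("side");a=snapshot("scene");save("w6.png",w);save("side6.png",b);save("scene6.png",a)
f=lambda i,k: cv2.resize(cv2.convertScaleAbs(cv2.cvtColor(i,4),alpha=1.4,beta=10),None,fx=k,fy=k,interpolation=2)
v=np.zeros((600,800,3),np.uint8);v[:300,:400]=f(w,400/512)[:300]
x=f(a[110:225,210:330],3.3);v[:x.shape[0],404:404+x.shape[1]]=x[:,:396]
x=f(b[110:210,150:310],2.5);v[302:302+x.shape[0],:400]=x
cv2.imwrite('pics/v8.png',v)
```

```text
[0.57259978 0.06278412 0.14573988] [1.69473937 2.96403771 3.94237554] 80.52939891815186 [-8.51275725e-02  5.25713968e-01  1.61108733e+00  8.67930323e-04
  1.00272022e+00 -4.55428299e-01]
key yaw -68.8100582626089
```

View pics/v8.png

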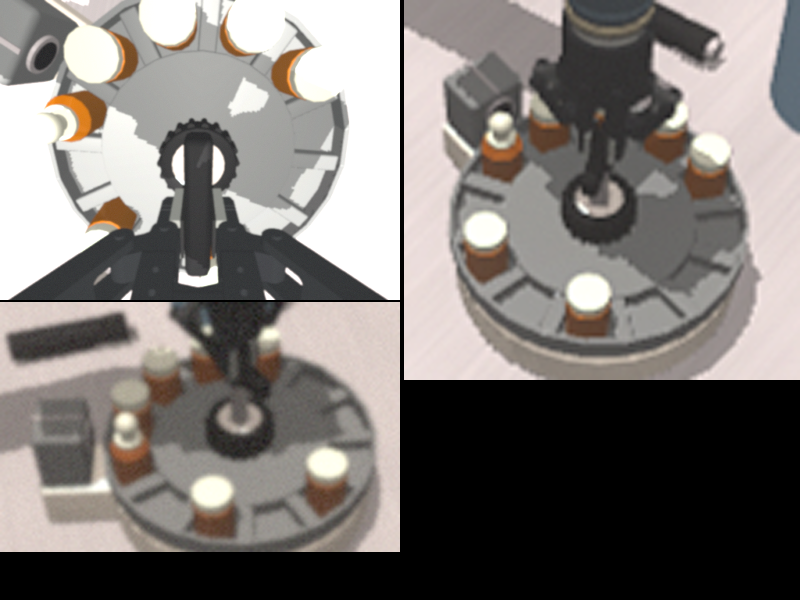

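Seen in all three views: reference jar next to, but not yet at, the head. Scene crop ball (501,124), side crop ball (124,425), wrist crop ball (60,127); all jars upright, key seated in the knob.

Run:
```python
from h import *
S,D=cam("scene"),cam("side");M=np.load("W6.npy");W=(cam("wrist")[0],M[:,:3],M[:,3])
H=np.array([.574,.062]);ang=lambda d:np.degrees(np.arctan2(d[1],d[0]))%360
q=512/400
def rep(n,C,uv,z):
    X=onplane(C,uv,z);d=X[:2]-H;print(n,X.round(4),"r",np.hypot(*d).round(4),"ang",ang(d).round(1))
rep("ball scene",S,(210+97/3.3,110+124/3.3),.143);rep("ball side",D,(150+124/2.5,110+123/2.5),.143);rep("ball wrist",W,(60*q,127*q),.143)
for uv in((95,52),(168,18),(252,25)): rep("cap wrist",W,(uv[0]*q,uv[1]*q),.132)
for uv in((487,228),(588,292),(709,150)): rep("cap scene",S,(210+(uv[0]-404)/3.3,110+uv[1]/3.3),.132)
for uv in((212,490),(327,464)): rep("cap side",D,(150+uv[0]/2.5,110+(uv[1]-302)/2.5),.132)
```

```text
ball scene [0.4608 0.0577 0.143 ] r 0.1133 ang 182.2
ball side [0.4558 0.0566 0.143 ] r 0.1184 ang 182.6
ball wrist [0.4682 0.063  0.143 ] r 0.1059 ang 179.5
cap wrist [0.4752 0.1197 0.132 ] r 0.1144 ang 149.7
cap wrist [0.5152 0.1579 0.132 ] r 0.1124 ang 121.5
cap wrist [0.5692 0.1742 0.132 ] r 0.1123 ang 92.5
cap scene [ 0.5213 -0.0385  0.132 ] r 0.1134 ang 242.3
cap scene [ 0.6349 -0.0379  0.132 ] r 0.117 ang 301.4
cap scene [0.6297 0.1602 0.132 ] r 0.1129 ang 60.5
cap side [ 0.5182 -0.0401  0.132 ] r 0.1164 ang 241.3
cap side [ 0.6313 -0.0399  0.132 ] r 0.1169 ang 299.4
```

Jar ring now puts the reference jar at ≈181.1° (key turned 62°, minus 9° play, which is consistent). Head direction ≈167.8°, so turn about 0.23 rad more.

Request:
apply_moves:
  plan:
    - [0,0,0,0,0,0.03,1]
    - [0,0,0,0,0,0.05,1]
    - [0,0,0,0,0,0.05,1]
    - [0,0,0,0,0,0.05,1]
    - [0,0,0,0,0,0.03,1]
    - [0,0,0,0,0,0.02,1]
    - [0,0,0,0,0,0,1]
    - [0,0,0,0,0,0,1]

```text
t: 15.52
tcp_pos: [0.5726, 0.0627, 0.1457]
tool_rot: [0.656, 0.755, 0.001, 0.001]
force: [2.1, 2.5, 4.7]
finger_gap: 0.159
gripper_force: 80.5
```

Run:
```python
from h import *
from scipy.spatial.transform import Rotation as Ro
s=sense();print(s["tcp_pos"],s["force"],s["ft_torque"],s["gripper_force"]);R=Ro.from_quat(s["tool_rot"]).as_matrix();print("key yaw",np.degrees(np.arctan2(-R[1,0],-R[0,0])))
H=np.array([.574,.062]);ang=lambda d:np.degrees(np.arctan2(d[1],d[0]))%360
for n in("scene","side","wrist"):
    C=cam(n);im=snapshot(n);save(n+"7.png",im);hsv=cv2.cvtColor(im,cv2.COLOR_RGB2HSV)
    # bright low-saturation blobs near expected cap/ball spots on the pocket circle
    m=((hsv[...,2]>(105 if n!="wrist" else 140))&(hsv[...,1]<70)).astype(np.uint8)
    # amber blobs: jar bodies
    a=cv2.inRange(hsv,(3,110,40),(25,255,255));k,l,st,ce=cv2.connectedComponentsWithStats(a)
    for i in range(1,k):
        if st[i,4]>25:
            X=onplane(C,ce[i],.105);d=X[:2]-H
            if .08<np.hypot(*d)<.15: print(n,"amber",ce[i].round(1),st[i,4],np.hypot(*d).round(3),ang(d).round(1))
    for t in(160,168,176,184):
        p=np.r_[H+.115*np.array([np.cos(np.radians(t)),np.sin(np.radians(t))]),.143];print(n,"ball would be",t,proj(C,p).round(1))
    c=proj(C,np.r_[H+.115*np.array([np.cos(np.radians(168)),np.sin(np.radians(168))]),.143]).astype(int)
    sub=hsv[max(c[1]-9,0):c[1]+10,max(c[0]-14,0):c[0]+15]
    print(c);print(np.where((sub[...,1]<75),sub[...,2],0)[::2,::2])
```

```text
[0.5726141  0.06269846 0.14574917] [2.08729527 2.48123104 4.68867123] [ 0.53898396 -0.31726908 -0.01261122] 80.48583269119263
key yaw -81.99628052476127
scene amber [258.9 148.9] 49 0.097 146.1
scene amber [244.7 153.1] 112 0.107 173.3
scene amber [294.5 157.6] 80 0.1 72.1
scene amber [303.4 171.1] 94 0.107 39.3
scene amber [231.9 182.3] 83 0.121 237.0
scene amber [256.  205.9] 86 0.131 289.5
scene ball would be 160 [249.3 140. ]
scene ball would be 168 [245.2 142.2]
scene ball would be 176 [241.5 145. ]
scene ball would be 184 [238.3 148.1]
[245 142]
[[ 67  85  72  68  67  67  67  93  99  97  29  34  53  37  29]
 [ 68  67  85  72  68  68  58  65 100  99  69  30  31  34  32]
 [ 69  69  67  83  63  52  46  70 120  96  95  39  31  48  47]
 [ 67  68  67  55  64  63  70  96 151 153 122  87  27  42  81]
 [ 98  61  51  81  59  58 118 130 112 162 161 158  33  29  34]
 [ 57  49  68  42  31  56 105 113  98 126 108  68  55  30  30]
 [ 51  50  65  30  28  83  85  84  90  90  56  47  50   0   0]
 [ 51  49  57  48   0 139 105  96 116   0  70  63  57   0   0]
 [ 51  51  49  48   0   0 119 108  93 
[... 1469 characters left out ...]
 be 176 [ 56.4 188.4]
wrist ball would be 184 [ 57.7 214.3]
[ 59 161]
[[182 182 183 183 182 179 177 174 170 165 161 155 150 141 132]
 [187 188 188 187 187 185 182 179 175 171 166 159 153 146 138]
 [191 191 193 193 194 190 189 184 179 174 169 165 158 151 143]
 [194 194 195 199 198 197 193 188 183 177 173 167 162 155 146]
 [197 197 200 202 203 201 197 190 186 181 176 169 164 157 149]
 [197 199 204 207 207 204 199 193 188 182 178 171 166 160 151]
 [197 199 204 209 210 207 200 194 188 183 178 172 167 159 152]
 [197 199 202 208 210 207 200 194 189 183 178 173 167 159 152]
 [195 199 199 202 204 203 197 192 187 182 178 173 166 159 152]
 [193 196 195 196 198 197 193 189 186 180 176 171 165 157 151]]
```

The jar's ball is at the pixels predicted for 168° in all three views (scene ≈(246,142), side ≈(199,150)). The key is home at z 0.1457 and gripped at 80 N. Handing in.

```bash
python3 -c "
from station import *
print(sign_off())"
```

```text
the job is handed in; nothing more can be done
None
```

The job is handed in, with no verdict shown: the key is fully home and still gripped at about 80 N, and the reference jar stands in front of the reading head, an estimated 5 mm or less off centre (limit 10 mm).

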